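# Gauge a cured sample tile in the inspection tote

### The job

Move the finished sample tile with the printed ring from the dryer's catch tray into the grey tote, lowering it in printed face up so that it lies flat, and let go of it. Then take the spring-tipped ink gauge out of its stand and press its tip gently on the centre of that ring, gauge upright, the long side of its handle in line with the long side of the tile, the sprung tip pushed about half way in; the program finishes while still holding the gauge there. Leave the narrow strip tile and everything else where it is.

Things in the scene. Friction and masses are not known exactly. Their poses are not given: they have to be found in the camera images.
- sample: Sample tile: white glazed ceramic slab 90 x 60 x 12 mm, about 150 g, three blue stripes at its -x end and a printed grey ring (26 mm across, with a centre dot) at the other. Origin: centre of its underside; x along the 90 mm side, y along the 60 mm side, z up out of the printed face. Starts face up on the floor of the dryer's catch tray, its long side roughly along world y.
- sample_spot (a point): Centre of the printed ring, on the tile's top face: 22 mm from the tile's centre along its +x, 12 mm above its underside. Axes as the tile.
- dryer: Belt dryer with open steel catch tray (fixed). Origin: on the table under the tray's centre. Tray 280 (x) x 200 mm (y) outside, walls 4 mm thick, 22 mm high, floor 4 mm above the table. Housing, 190 mm high, begins 110 mm from the origin on the -y side, with a belt nose 56 mm high at the tray's edge. The two tiles lie 60 mm either side of the centre along x; which is where varies.
- tote: Open grey plastic tote, fixed, 170 mm (x) by 160 mm (y) by 35 mm high outside, walls and floor 5 mm thick. Origin: centre of its underside, on the table; z up.
- stand: Gauge stand, fixed: aluminium plate 80 x 70 mm with its top 80 mm above the table, on two cheeks; a through hole of 25 mm diameter takes the gauge's stem. Origin: on the table under the hole's centre. Stand and tote may be in either of two places.
- probe: Ink gauge, 170 g: black handle 50 (x) x 30 (y) x 50 mm high, window on top; below it a round steel stem, 18 mm diameter, 50 mm long, then a sprung brass tip, 8 mm diameter, 16 mm long. Origin: centre of the handle's underside, which rests on the stand; x along the 50 mm side, z up the stem axis; free tip 66 mm below the origin. Starts upright in the stand; lift straight up 70 mm to clear.
- probe_tip (a point): Rounded end of the sprung tip, on the stem's axis. Moves up with the tip as it is pushed in.
- plunger (a joint): How far the sprung tip is pushed in, m: 0 = fully out, 0.010 = hard stop. Spring: 1.5 N at 0 plus 0.6 N per mm (4.5 N at half way, 7.5 N at the stop).
- strip: Narrow strip tile 120 x 35 x 12 mm, white with blue stripes all along, no ring; lies in the catch tray beside the sample. Origin: centre of its underside. Stays there.
- ink_tin: Closed steel ink tin, 90 mm diameter, 110 mm high; origin: centre of its underside. Bystander.
- jar: Small glass jar, 40 mm diameter, 45 mm high, between the tote's and the stand's places; origin: centre of its underside. Bystander.
- tape: Roll of paper tape lying flat, 90 mm outside, 24 mm high; origin: centre of its underside. Bystander.
- ink_knife: Ink knife (spatula) with wooden handle, 160 mm long, lying flat by the screen frames. Bystander.
- rule: Flat steel rule 300 x 30 x 3 mm; origin: centre of its underside, y along its length. Bystander.
- squeegee: Wooden squeegee with rubber blade, 250 mm long, 25 mm high, lying at the far side. Bystander.

How it is judged:
By the outcome, as a careful person would: the job done as asked, in the order asked, and still so for the second after the job is handed in, while the arm keeps its last pose, push and grip.
It also fails if it takes over 58 s, if anything falls off the work surface, if the arm or the gripper's body presses on something with over 40 N, if the wrist force passes 120 N, or if a joint passes its speed limit or range.

### The arm

A 6-joint arm with a two-finger parallel gripper is mounted at the origin on the work surface. World frame = base frame: x ahead of the robot, y to its left, z up, the work surface at z = 0. Lengths are in mm, angles in rad, forces in N, time in s.
With the tool pointing down it reaches from about 325 to 850 mm from the base axis. Payload 4.4 kg.
Tool frame: the origin (TCP) lies midway between the tips of the shut fingers; the grasp point (between the pads) lies 19 mm behind it; y points along the fingers, z is the direction in which the jaws open and shut, and the axes are right-handed (so a half turn about y gives the same grasp; the last joint's range is limited). The gripper opens to 94 mm and grips with 3 to 60 N. Pads are 16 mm wide; open, the fingers measure 119 mm over their backs; the gripper's body (75 mm by 177 mm) begins 78 mm behind the grasp point.
Start: joints at [-1.397, 0.207, 1.542, -0, 1.393, -0.15], TCP at [182.936, -545.125, 205.447] pointing down, gripper open.
Joint ranges: [-2.73, 2.73], [-0.86, 2.22], [0.23, 2.46], [-1.11, 4.25], [0.08, 2.63], [-2.82, 2.82]. Speed limits (rad/s): [2.79, 2.79, 3.14, 3.14, 3.14, 3.14].

### API

Orientations are given as [roll, pitch, yaw] about the fixed x, y, z axes, in that order (R = Rz(yaw) Ry(pitch) Rx(roll)).
In Python, from plant import robot gives the robot as it stands. The module is installed in compiled form; this text tells all that it offers.
- The arm moves only by the shell command python3 -m pendant 'ROWS' [OPENING]. ROWS is JSON, one flat list of numbers, 4 for each row, row after row: the shift along the tool's x, y, z in m, then the turn about the tool's y in degrees. In form: [x, y, z, yaw, x, y, z, yaw, ...]. A call has 1 to 20 rows; each row is the pose to reach, as a shift and turn from the pose commanded when the call began, along the tool's axes at that moment; what a row does not reach only later rows make up. A row lasts 1/10 s, in which the tool goes at most 50 mm and 8.59 degrees, less where a joint would pass 70% of its speed; a pose out of reach is approached as far as the arm can. A call with a gripper value outside its range is refused whole. OPENING is the closure, from 0 (fully open) to 1 (shut), set as the call begins (- or left out, the last holds). The fingers move at their own pace and stop on an object; the grip force is fixed at half the most. Time passes only in rows, so rows that repeat a pose let the fingers close. It gives the time, the measured TCP pose, the force and the opening at its end, in the units of the state.
- robot.get_state(): the state, without advancing time (a new reading comes with each control period).
- robot.get_image(name): name is "scene" or "top" or "wrist"; returns a dict with "pixels" (400x640x3 uint8, red, green, blue), "mtx" (3x3 intrinsics, pixels), "dist" ([k1, k2, p1, p2, k3] as OpenCV has them; the pictures are not rectified), "view" (4x4, takes a point from world to camera coordinates). Camera axes: x right, y down, z forward; pixel columns grow to the right and rows downward; lengths in mm; the calibration is good to about 2 mm. A picture is of the moment at which its call begins. There is no depth.
- robot.finish_job(): hands the job in, once; it reports no verdict.
The state is a dict: "time_s": time; "joints": joint angles; "dq": joint speeds; "joint_torque": joint torques, N m; "tcp_pos": TCP position; "orientation": TCP orientation; "ft_force": force on the tool from outside, world axes, zero at the start; "wrist_torque": the same for the moment, N m; "finger_gap": finger opening in mm.
Only numpy, scipy, OpenCV 4.12 (cv2) and the standard library are available. Lean on these libraries where they do the work, as an engineer would, in place of code of your own. Each camera call takes 0.05 s, during which the arm holds its last target. There are 200 camera calls.

## Working session

There is one attempt and no reset: what is moved stays moved. The work goes in short steps, Python scripts to look and compute and a shell command to move; the robot and the scene stay as the last step left them, time stands still between calls to the robot, and variables do not carry over. Pictures are saved under pics/ and viewed, about 8 in all and at most 12, crops included, and the job is handed in when it is done.

```bash
mkdir -p pics; cat > h.py <<'E'
import numpy as np, cv2
from plant import robot
def shot(name,fn=None):
    d=robot.get_image(name)
    if fn: cv2.imwrite('pics/'+fn,cv2.cvtColor(d['pixels'],cv2.COLOR_RGB2BGR)); np.savez('pics/'+fn+'.npz',**d)
    return d
def back(d,pts,z):
    "pixels -> world points on plane z"
    z=np.broadcast_to(z,(len(pts),))
    p=cv2.undistortPoints(np.array(pts,float).reshape(-1,1,2),np.array(d['mtx'],float),np.array(d['dist'],float)).reshape(-1,2)
    V=np.array(d['view']);R=V[:3,:3];t=V[:3,3];c=-R.T@t
    r=np.c_[p,np.ones(len(p))]@R
    return c+r*((z-c[2])/r[:,2])[:,None]
def proj(d,P):
    V=np.array(d['view'],float)
    return cv2.projectPoints(np.array(P,float).reshape(-1,1,3),cv2.Rodrigues(V[:3,:3])[0],V[:3,3],np.array(d['mtx'],float),np.array(d['dist'],float))[0].reshape(-1,2)
E
python3 - <<'E'
from h import *
shot('top','t1.png'); shot('scene','s1.png')
s=robot.get_state(); print({k:np.round(s[k],3) for k in s})
from scipy.spatial.transform import Rotation as R
print(R.from_euler('xyz',s['orientation']).as_matrix().round(3))
E
```

```text
{'time_s': np.float64(0.1), 'joints': array([-1.397,  0.207,  1.543,  0.   ,  1.394, -0.15 ]), 'dq': array([-0.003, -0.003, -0.004, -0.   , -0.001,  0.001]), 'joint_torque': array([-0.0000e+00, -3.7186e+01, -2.8229e+01,  7.0000e-02,  3.1000e-02,
       -0.0000e+00]), 'tcp_pos': array([ 182.813, -544.4  ,  204.423]), 'orientation': array([-1.573,  0.   , -2.818]), 'ft_force': array([ 0.275,  0.175, -0.097]), 'wrist_torque': array([-0.008,  0.038, -0.009]), 'finger_gap': np.float64(94.043)}
[[-0.948 -0.     0.318]
 [-0.318  0.002 -0.948]
 [-0.    -1.    -0.002]]
```

View pics/t1.png

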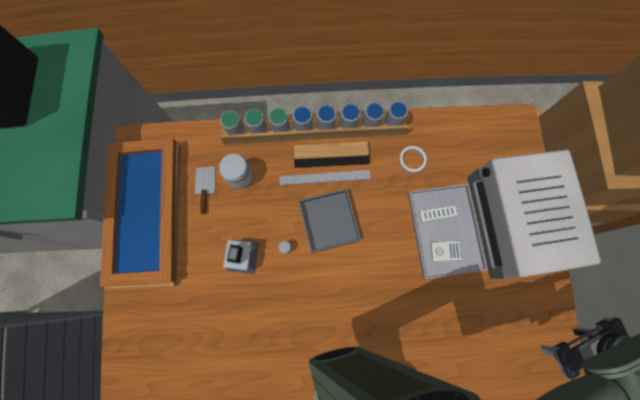

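View pics/s1.png

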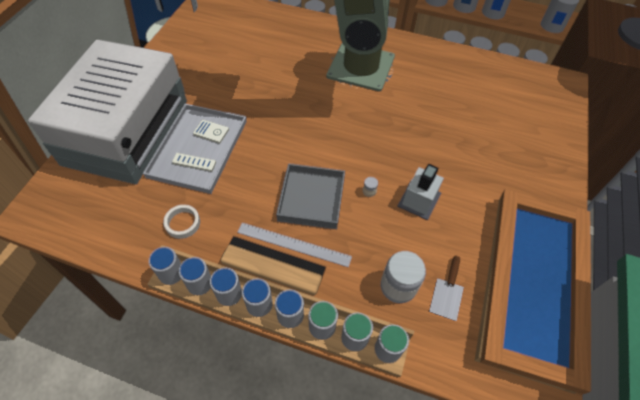

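The top view has the sample at about (446,252) with its ring at (440,252) and stripes at (455,252). The tote is at (330,221), the stand at (240,255), the jar at (285,247) and the strip at (438,213). I'll convert these to world positions.

```bash
python3 - <<'E'
from h import *
d=dict(np.load('pics/t1.png.npz')); s=dict(np.load('pics/s1.png.npz'))
def show(n,d,p,z): print(n,back(d,p,z)[:,:2].round(0).tolist())
show('ring top',d,[(440,252)],16); show('ring sc',s,[(217,131.5)],16)
show('tote rim corners',d,[(300,200),(349,190),(360,240),(311,252)],35)
show('tote rim sc',s,[(287,165),(344,170),(338,227),(276,219)],35)
show('handle top',d,[(235,253)],130); show('stand plate',d,[(229,240),(258,243),(252,273),(223,268)],80)
show('handle top sc',s,[(431,170)],130); show('jar',d,[(285,246)],45)
show('tray',d,[(409,191),(468,186),(483,271),(424,277)],22)
# threshold tile
hsv=cv2.cvtColor(d['pixels'],cv2.COLOR_RGB2HSV); roi=hsv[235:270,422:470]
m=((roi[...,2]>195)&(roi[...,1]<50)).astype(np.uint8); m=cv2.morphologyEx(m,cv2.MORPH_CLOSE,np.ones((5,5)))
c=max(cv2.findContours(m,0,2)[0],key=cv2.contourArea); b=cv2.boxPoints(cv2.minAreaRect(c))+[422,235]; print(b)
show('tile',d,b,16)
for n in ('t1','s1'):
    im=cv2.imread(f'pics/{n}.png'); 
E
```

```text
ring top [[442.0, -321.0]]
ring sc [[443.0, -318.0]]
tote rim corners [[631.0, 109.0], [654.0, -48.0], [493.0, -70.0], [466.0, 83.0]]
tote rim sc [[503.0, -70.0], [466.0, 84.0], [644.0, 123.0], [675.0, -33.0]]
handle top [[467.0, 294.0]]
stand plate [[511.0, 323.0], [498.0, 237.0], [411.0, 257.0], [430.0, 342.0]]
handle top sc [[462.0, 305.0]]
jar [[488.0, 161.0]]
tray [[643.0, -243.0], [648.0, -441.0], [373.0, -448.0], [368.0, -259.0]]
[[432.63934898 244.03278923]
 [447.06557655 242.721313  ]
 [448.45082283 257.95901489]
 [434.02459526 259.27049065]]
tile [[468.0, -301.0], [469.0, -347.0], [421.0, -346.0], [420.0, -299.0]]
```

```bash
python3 -m pendant '[-0.010,0,-0.003,-2, -0.03,0,-0.01,-7, -0.06,0.002,-0.021,-14, -0.1,0.01,-0.035,-22, -0.14,0.02,-0.05,-30, -0.18,0.03,-0.064,-38, -0.22,0.04,-0.078,-46, -0.25,0.045,-0.089,-54, -0.275,0.045,-0.098,-62, -0.295,0.045,-0.105,-68, -0.305,0.045,-0.108,-71, -0.31,0.045,-0.11,-71.5, -0.31,0.045,-0.11,-71.5, -0.31,0.045,-0.11,-71.5]' 0
python3 - <<'E'
from h import *
shot('wrist','w1.png')
E
```

```text
time_s: 1.5
tcp_pos: [441.5, -342.1, 160.2]
orientation: [-1.571, 0.0, -1.57]
ft_force: [0.2, -0.5, -0.2]
finger_gap: 94.2
```

View pics/w1.png

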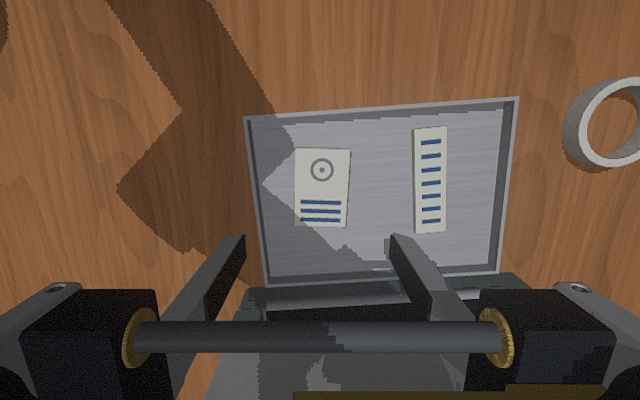

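The wrist view shows the sample with corners at about (295,148), (351,149), (347,228) and (296,225), and its ring at (321.5,170). The strip is to its right, well clear. I'll refine by warping to the tile plane.

```bash
cat >> h.py <<'E'
def tile(d,roi,z,blur=0):
    "roi x0,x1,y0,y1: bright tile outline -> world rect"
    x0,x1,y0,y1=roi; h=cv2.cvtColor(d['pixels'],cv2.COLOR_RGB2HSV)[y0:y1,x0:x1].astype(int); p=d['pixels'][y0:y1,x0:x1].astype(int)
    m=((p[...,0]-p[...,2]>4)&(p[...,2]>110)).astype(np.uint8)
    cv2.imwrite('pics/mask.png',m*255)
    m=cv2.morphologyEx(m,cv2.MORPH_CLOSE,np.ones((9,9)))
    c=max(cv2.findContours(m,0,1)[0],key=cv2.contourArea).reshape(-1,2)+[x0,y0]
    w=back(d,c,z)[:,:2]; r=cv2.minAreaRect(w.astype(np.float32)); return r,cv2.boxPoints(r)
E
python3 - <<'E'
from h import *
d=dict(np.load('pics/w1.png.npz'))
for y,x in [(170,300),(170,321),(215,340),(180,380),(240,320),(160,285)]: print((x,y),d['pixels'][y,x])
print(tile(d,(280,365,135,240),16))
c=back(d,[(295,148),(351,149),(347,228),(296,225)],16)[:,:2]; print(c.round(1),c.mean(0))
print('ring',back(d,[(321.5,170)],16)); print('tray rim',back(d,[(243,116),(519,97),(497,272),(267,287)],22).round(0)[:,:2].tolist())
print('strip',back(d,[(413,128),(446,126),(445,232),(416,234)],16).round(0)[:,:2].tolist())
E
```

```text
(300, 170) [178 176 172]
(321, 170) [102 109 110]
(340, 215) [182 182 174]
(380, 180) [140 142 148]
(320, 240) [100 101 103]
(285, 160) [150 147 153]
(((445.69573974609375, -339.6416931152344), (89.34136962890625, 59.33298110961914), 87.99687194824219), array([[ 414.48593, -383.2481 ],
       [ 473.78268, -385.32202],
       [ 476.90555, -296.03528],
       [ 417.6088 , -293.96136]], dtype=float32))
[[ 417.6 -295.3]
 [ 477.7 -296.3]
 [ 476.  -387. ]
 [ 417.  -383.3]] [ 447.08915093 -340.48748504]
ring [[ 446.14712065 -319.10570534   16.        ]]
tray rim [[366.0, -262.0], [643.0, -244.0], [655.0, -440.0], [381.0, -461.0]]
strip [[542.0, -274.0], [577.0, -272.0], [590.0, -392.0], [557.0, -394.0]]
```

```bash
python3 -m pendant '[-0.001,0.01,0.002,1, -0.002,0.03,0.004,2, -0.002,0.055,0.004,2, -0.002,0.08,0.004,2, -0.002,0.105,0.004,2, -0.002,0.125,0.004,2, -0.002,0.138,0.004,2, -0.002,0.146,0.004,2, -0.002,0.150,0.004,2, -0.002,0.153,0.004,2, -0.002,0.153,0.004,2, -0.002,0.153,0.004,2]' 0.14
python3 -m pendant '[0,0,0,0, 0,0,0,0, 0,0,0,0, 0,0,0,0, 0,0,0,0, 0,0,0,0, 0,0,0,0, 0,0,0,0]' 1
```

```text
time_s: 2.75
tcp_pos: [446.4, -340.7, 8.3]
orientation: [-1.57, -0.001, -1.605]
ft_force: [-0.1, 0.2, 1.1]
finger_gap: 80.9
time_s: 3.55
tcp_pos: [445.9, -340.4, 7.8]
orientation: [-1.571, -0.0, -1.605]
ft_force: [-0.4, -0.0, 3.6]
finger_gap: 59.9
```

```bash
python3 -m pendant '[0,-0.004,0,0, 0,-0.015,0,0, 0,-0.035,0,0, 0,-0.06,0,0, -0.005,-0.085,0.001,0, -0.02,-0.105,0.006,-1, -0.045,-0.118,0.013,-2, -0.08,-0.123,0.023,-3, -0.12,-0.123,0.034,-4, -0.16,-0.123,0.046,-6, -0.2,-0.123,0.057,-7, -0.24,-0.123,0.069,-8, -0.28,-0.123,0.08,-10, -0.315,-0.123,0.09,-11, -0.34,-0.123,0.098,-12, -0.355,-0.123,0.102,-12, -0.362,-0.123,0.104,-12, -0.364,-0.123,0.104,-12, -0.364,-0.123,0.104,-12, -0.364,-0.123,0.104,-12]'
python3 - <<'E'
from h import *
shot('wrist','w2.png')
E
```

```text
time_s: 5.55
tcp_pos: [561.9, 18.9, 130.4]
orientation: [-1.571, -0.0, -1.397]
ft_force: [-0.6, -1.0, -2.0]
finger_gap: 60.0
```

View pics/w2.png

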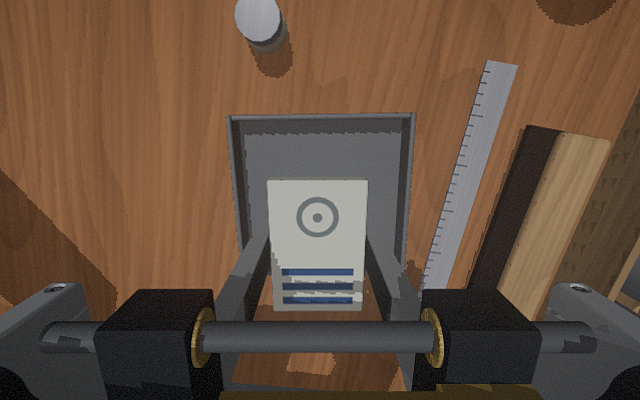

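The tile is held level with its ring outward, at (317,217). The tote's far rim corners are at (228,116) and (414,113), and the jar is at (260,20).

```bash
python3 - <<'E'
from h import *
d=dict(np.load('pics/w2.png.npz'))
c=back(d,[(228,116),(414,113)],35)[:,:2]; v=c[1]-c[0]; L=np.linalg.norm(v); u=v/L; n=np.array([u[1],-u[0]])
print(c,L,np.degrees(np.arctan2(u[1],u[0])),'centre',c.mean(0)+n*80)
print('tile ring',back(d,[(317,217)],135))
E
```

```text
[[470.22886225  83.93741702]
 [631.19576685 114.85309755]] 163.90888834495476 10.871970186393476 centre [565.80151726  20.83116904]
tile ring [[557.88858943  39.15777747 135.        ]]
```

```bash
python3 -m pendant '[0,0.01,0.002,0, 0,0.03,0.003,0, 0,0.055,0.003,0, 0,0.08,0.003,0, 0,0.098,0.003,0, 0,0.108,0.003,0, 0,0.114,0.003,0, 0,0.118,0.003,0, 0,0.1195,0.003,0, 0,0.1205,0.003,0, 0,0.1205,0.003,0, 0,0.1205,0.003,0]'
```

```text
time_s: 6.8
tcp_pos: [565.6, 20.6, 10.6]
orientation: [-1.57, -0.0, -1.395]
ft_force: [-0.3, -0.5, -1.4]
finger_gap: 59.1
```

```bash
python3 -m pendant '[0,0.0005,0,0, 0,0.001,0,0, 0,0.0015,0,0, 0,0.0015,0,0, 0,0.0015,0,0]'
python3 -m pendant '[0,0,0,0, 0,0,0,0, 0,0,0,0, 0,0,0,0, 0,0,0,0, 0,0,0,0]' 0.19
```

```text
time_s: 7.3
tcp_pos: [565.2, 20.6, 8.8]
orientation: [-1.571, -0.0, -1.395]
ft_force: [-0.1, -0.2, 2.3]
finger_gap: 59.6
time_s: 7.9
tcp_pos: [565.1, 20.6, 8.4]
orientation: [-1.571, 0.0, -1.395]
ft_force: [0.4, 0.3, 0.2]
finger_gap: 76.1
```

```bash
python3 -m pendant '[0,-0.005,0,0, 0,-0.02,0,0, 0,-0.045,0,0, 0,-0.08,0,0, 0,-0.12,0,0, 0,-0.15,0,0, 0.01,-0.17,0,0, 0.02,-0.18,0,0, 0.03,-0.185,0,0, 0.03,-0.185,0,0, 0.03,-0.185,0,0]'
python3 - <<'E'
from h import *
shot('wrist','w3.png')
E
```

```text
time_s: 9.0
tcp_pos: [569.4, -9.2, 192.0]
orientation: [-1.573, 0.001, -1.396]
ft_force: [0.8, 0.0, 0.1]
finger_gap: 76.1
```

View pics/w3.png

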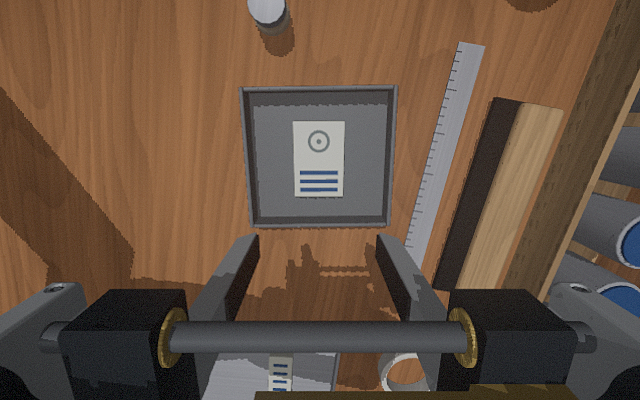

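The tile lies flat and face up in the tote, with corners at about (293,121), (344,122), (343,195) and (298,197). The ring is at (318,141).

```bash
python3 - <<'E'
from h import *
d=dict(np.load('pics/w3.png.npz'))
r,b=tile(d,(280,360,108,208),17); print(r,b)
v=cv2.cvtColor(d['pixels'],cv2.COLOR_RGB2GRAY)
roi=v[128:155,304:332].astype(float); m=roi<np.percentile(roi,99)-35
yy,xx=np.nonzero(m); px=(xx.mean()+304,yy.mean()+128); print(px,m.sum(),xx.min()+304,xx.max()+304,yy.min()+128,yy.max()+128)
print('ring',back(d,[px],17)); ang=np.radians(r[2]); 
for a in (ang,ang+np.pi/2): print(np.degrees(a), np.array(r[0])+22*np.array([np.cos(a),np.sin(a)]))
print('release-based', np.array([565.1,20.6])+ (22)*np.array([np.cos(np.radians(98.1+0)),np.sin(np.radians(98.1))]))
E
```

```text
((564.8038940429688, 20.28411865234375), (59.99712371826172, 88.98651123046875), 10.016350746154785) [[527.5239    58.881588]
 [543.0012   -28.748602]
 [602.08386  -18.31335 ]
 [586.60657   69.31684 ]]
(np.float64(318.529702970297), np.float64(140.82673267326732)) 202 308 329 130 152
ring [[561.28945306  42.19342943  17.        ]]
10.016350746154785 [586.46857352  24.11056126]
100.01635074615479 [560.97745143  41.94879813]
release-based [562.0001729   42.38052047]
```

```bash
python3 -m pendant '[-0.005,-0.005,-0.001,0, -0.02,-0.015,-0.004,0, -0.045,-0.03,-0.009,0, -0.08,-0.045,-0.016,0, -0.12,-0.055,-0.024,0, -0.16,-0.06,-0.032,0, -0.195,-0.06,-0.039,0, -0.225,-0.06,-0.045,0, -0.242,-0.06,-0.049,0, -0.25,-0.06,-0.051,0, -0.252,-0.06,-0.051,0, -0.252,-0.06,-0.051,0]'
python3 - <<'E'
from h import *
shot('wrist','w4.png')
E
```

```text
time_s: 10.25
tcp_pos: [476.1, 230.4, 253.7]
orientation: [-1.57, -0.0, -1.395]
ft_force: [-0.3, -0.1, -0.2]
finger_gap: 76.2
```

View pics/w4.png

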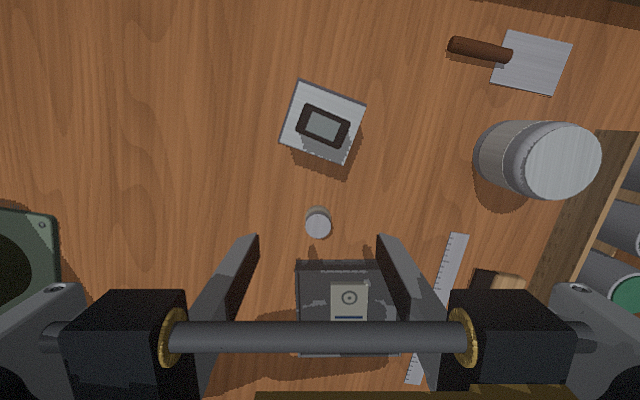

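The gauge handle's top is at about (324,126) with its long side about 18° below the image x axis. The stand plate's corners are at about (297,79), (366,104), (347,164) and (279,143).

```bash
python3 - <<'E'
from h import *
d=dict(np.load('pics/w4.png.npz'))
g=cv2.cvtColor(d['pixels'],cv2.COLOR_RGB2GRAY)[90:158,288:360]
m=(g<75).astype(np.uint8)
cs=cv2.findContours(m,cv2.RETR_CCOMP,1); 
for c,h in zip(cs[0],cs[1][0]):
    if cv2.contourArea(c)<100: continue
    w=back(d,c.reshape(-1,2)+[288,90],130)[:,:2]; print('hole' if h[3]>=0 else 'outer',cv2.contourArea(c),cv2.minAreaRect(w.astype(np.float32)))
p=[(297,79),(366,104),(347,164),(279,143)]; c=back(d,p,80)[:,:2]; print(c.round(1).tolist(),c.mean(0), [np.linalg.norm(c[i]-c[i-1]).round(1) for i in range(4)])
cv2.imwrite('pics/c4.png',cv2.resize(cv2.cvtColor(d['pixels'][70:180,265:385],cv2.COLOR_RGB2BGR),None,fx=6,fy=5.4,interpolation=cv2.INTER_NEAREST))
E
```

```text
outer 135.5 ((504.7477111816406, 290.2277526855469), (32.307044982910156, 7.369594573974609), 79.65147399902344)
outer 1433.5 ((468.8414306640625, 300.1408996582031), (29.05450439453125, 48.93478012084961), 77.35880279541016)
hole 676.0 ((468.62689208984375, 300.1980285644531), (21.382625579833984, 32.02599334716797), 77.09082794189453)
[[433.3, 343.1], [513.7, 330.9], [506.4, 260.9], [423.5, 271.1]] [469.2499678  301.50956315] [np.float64(72.7), np.float64(81.3), np.float64(70.4), np.float64(83.5)]
```

View pics/c4.png

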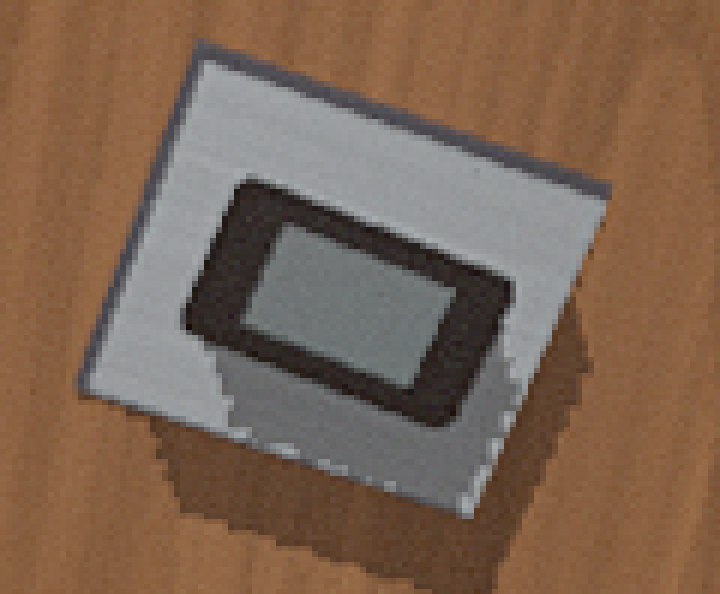

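```bash
python3 -m pendant '[-0.003,0,0,-3, -0.01,0.005,0,-8, -0.02,0.015,0.001,-16, -0.033,0.03,0.002,-24, -0.045,0.045,0.003,-32, -0.055,0.06,0.004,-40, -0.063,0.072,0.005,-48, -0.068,0.082,0.005,-56, -0.07,0.088,0.005,-63, -0.07,0.09,0.005,-67, -0.07,0.09,0.005,-67.4, -0.07,0.09,0.005,-67.4]' 0
python3 - <<'E'
from h import *
shot('wrist','w5.png')
E
```

```text
time_s: 11.5
tcp_pos: [469.4, 299.4, 163.5]
orientation: [-1.571, -0.0, -0.222]
ft_force: [-0.2, 1.0, -0.1]
finger_gap: 94.2
```

View pics/w5.png

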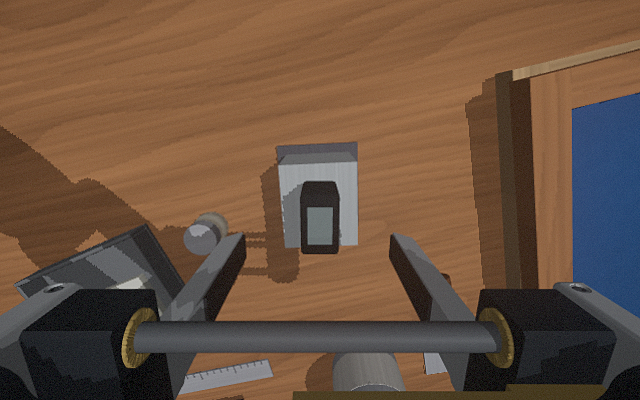

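The handle is centred between the fingers and square to them, with the window at (320,226). I'll check the offset numerically.

```bash
python3 - <<'E'
from h import *
d=dict(np.load('pics/w5.png.npz'))
g=cv2.cvtColor(d['pixels'],cv2.COLOR_RGB2GRAY)[195:260,295:345]
cs=cv2.findContours((g<75).astype(np.uint8),cv2.RETR_CCOMP,1)
for c,h in zip(cs[0],cs[1][0]):
    if cv2.contourArea(c)<100: continue
    w=back(d,c.reshape(-1,2)+[295,195],130)[:,:2]; print('hole' if h[3]>=0 else 'outer',cv2.minAreaRect(w.astype(np.float32)))
E
```

```text
outer ((467.7113952636719, 300.3498840332031), (29.110166549682617, 46.951316833496094), 77.4000244140625)
hole ((468.5602722167969, 300.2942810058594), (20.718137741088867, 31.62697410583496), 77.31696319580078)
```

```bash
python3 -m pendant '[0,0.006,0,0, 0,0.02,0,0, 0,0.04,0,0, 0,0.056,0,0, 0,0.066,0,0, 0,0.071,0,0, 0,0.072,0,0, 0,0.072,0,0, 0,0.072,0,0]'
python3 -m pendant '[0,0,0,0, 0,0,0,0, 0,0,0,0, 0,0,0,0, 0,0,0,0, 0,0,0,0, 0,0,0,0, 0,0,0,0, 0,0,0,0, 0,0,0,0, 0,0,0,0, 0,0,0,0]' 1
```

```text
time_s: 12.45
tcp_pos: [469.6, 300.4, 92.3]
orientation: [-1.57, -0.001, -0.219]
ft_force: [0.4, 0.8, 0.5]
finger_gap: 93.9
time_s: 13.65
tcp_pos: [468.8, 300.2, 91.4]
orientation: [-1.571, -0.0, -0.219]
ft_force: [0.1, 0.7, -0.7]
finger_gap: 29.6
```

```bash
python3 -m pendant '[0,-0.003,0,0, 0,-0.012,0,0, 0,-0.028,0,0, 0,-0.048,0,0, 0,-0.068,0,0, 0,-0.082,0,0, 0,-0.089,0,0, 0,-0.09,0,0, 0,-0.09,0,0]'
python3 -m pendant '[0.003,0,-0.005,2, 0.012,0,-0.019,7, 0.025,0,-0.039,13, 0.04,0,-0.064,20, 0.057,0,-0.09,27, 0.074,0,-0.117,34, 0.091,0,-0.144,41, 0.107,0,-0.17,48, 0.121,0,-0.193,54, 0.132,0,-0.21,60, 0.14,0,-0.223,64, 0.1445,0,-0.23,66.5, 0.146,0,-0.232,67.4, 0.146,0,-0.232,67.4, 0.146,0,-0.232,67.4]'
python3 - <<'E'
from h import *
shot('wrist','w6.png')
E
```

```text
time_s: 14.55
tcp_pos: [468.4, 299.9, 180.9]
orientation: [-1.571, 0.001, -0.219]
ft_force: [0.0, 0.1, -1.2]
finger_gap: 29.6
time_s: 16.05
tcp_pos: [560.6, 42.6, 181.2]
orientation: [-1.571, 0.001, -1.394]
ft_force: [1.2, -0.6, -0.7]
finger_gap: 29.6
```

View pics/w6.png

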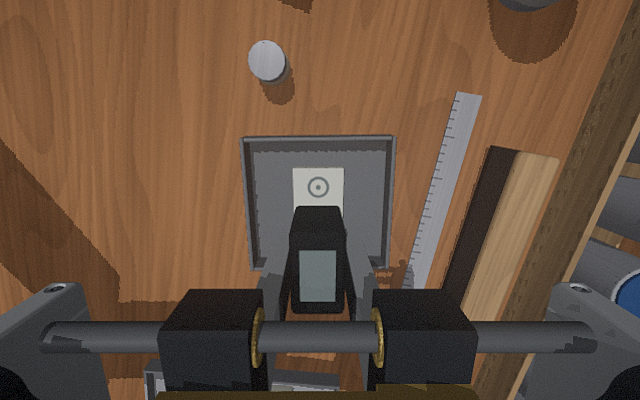

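The gauge is held squarely, with its window centred at about (318,276). The ring is still visible at (318,187).

```bash
python3 - <<'E'
from h import *
d=dict(np.load('pics/w6.png.npz'))
g=cv2.cvtColor(d['pixels'],cv2.COLOR_RGB2GRAY)
m=(g[245:308,292:344]>85).astype(np.uint8)
c=max(cv2.findContours(m,0,1)[0],key=cv2.contourArea).reshape(-1,2)+[292,245]
w=back(d,c,219.8)[:,:2]; print('window',c.min(0),c.max(0),cv2.minAreaRect(w.astype(np.float32)))
roi=g[174:201,304:332].astype(float); m=roi<np.percentile(roi,99)-35; m[:1]=0
yy,xx=np.nonzero(m); px=(xx.mean()+304,yy.mean()+174); print(px,xx.min()+304,xx.max()+304,yy.min()+174,yy.max()+174); print('ring',back(d,[px],17))
print(robot.get_state()['tcp_pos'])
E
```

```text
window [299 251] [335 301] ((560.4559326171875, 41.696632385253906), (18.870365142822266, 29.769330978393555), 10.457976341247559)
(np.float64(317.98369565217394), np.float64(186.59782608695653)) 308 328 176 197
ring [[561.24126372  42.31614751  17.        ]]
[560.61103742  42.6362217  181.31559697]
```

```bash
python3 -m pendant '[0,0.005,0,0, 0,0.018,0.0005,0, 0,0.036,0.0005,0, 0,0.054,0.0005,0, 0,0.068,0.0005,0, 0,0.077,0.0005,0, 0,0.082,0.0005,0, 0,0.084,0.0005,0, 0,0.084,0.0005,0, 0,0.084,0.0005,0, 0,0.084,0.0005,0]'
python3 - <<'E'
from h import *
shot('wrist','w7.png'); d=shot('scene','s7.png'); d=d['pixels']
p=proj(robot.get_image('scene'),[[561,42,17]])[0].astype(int); print(p,robot.get_state()['ft_force'],robot.get_state()['tcp_pos'])
a=cv2.imread('pics/w7.png')[120:320,230:410]; b=cv2.imread('pics/s7.png')[p[1]-50:p[1]+35,p[0]-60:p[0]+60]
cv2.imwrite('pics/c7.png',np.hstack([cv2.resize(a,(360,400)),cv2.resize(b,(430,400),interpolation=cv2.INTER_CUBIC)]))
E
```

```text
time_s: 17.2
tcp_pos: [562.1, 41.9, 98.3]
orientation: [-1.569, -0.0, -1.395]
ft_force: [-0.4, 0.1, -1.1]
finger_gap: 29.9
[318 196] [ 0.57084861 -0.42089231 -1.51688107] [561.78347204  41.92722717  97.93381415]
```

View pics/c7.png

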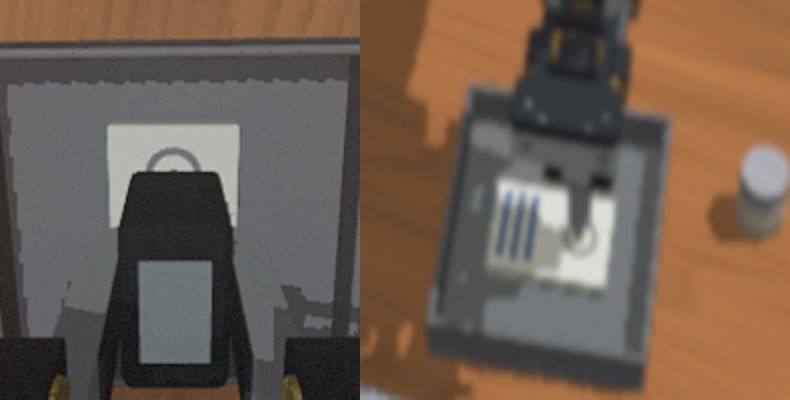

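The scene crop shows the sprung tip just above the ring's centre dot. Pressing slowly, with force feedback.

```bash
python3 -m pendant '[0,0.0005,0,0, 0,0.001,0,0, 0,0.0015,0,0, 0,0.002,0,0, 0,0.0025,0,0, 0,0.003,0,0, 0,0.0035,0,0, 0,0.004,0,0, 0,0.0045,0,0, 0,0.005,0,0, 0,0.005,0,0, 0,0.005,0,0, 0,0.005,0,0]'
python3 - <<'E'
from h import *
F=[];
for i in range(4):
    robot.get_image('wrist'); s=robot.get_state(); F.append(np.r_[s['ft_force'],s['tcp_pos']])
print(np.round(F,2))
E
```

```text
time_s: 18.65
tcp_pos: [561.5, 42.0, 92.6]
orientation: [-1.571, -0.0, -1.395]
ft_force: [-0.6, -0.0, 0.4]
finger_gap: 30.0
[[-1.4900e+00  1.2700e+00  1.0700e+00  5.6150e+02  4.1960e+01  9.2560e+01]
 [-5.0000e-01  7.0000e-02  1.4600e+00  5.6150e+02  4.1960e+01  9.2550e+01]
 [ 2.0000e-02  2.8000e-01  9.1000e-01  5.6149e+02  4.1990e+01  9.2520e+01]
 [-2.6000e-01  7.4000e-01  7.1000e-01  5.6147e+02  4.1970e+01  9.2490e+01]]
```

```bash
python3 -m pendant '[0,0.0005,0,0, 0,0.001,0,0, 0,0.0015,0,0, 0,0.002,0,0, 0,0.0025,0,0, 0,0.003,0,0, 0,0.0033,0,0, 0,0.0033,0,0, 0,0.0033,0,0, 0,0.0033,0,0, 0,0.0033,0,0, 0,0.0033,0,0]'
python3 - <<'E'
from h import *
F=[];
for i in range(10):
    d=robot.get_image('scene' if i%2 else 'wrist'); s=robot.get_state(); F.append(np.r_[s['ft_force'],s['tcp_pos']])
    im=cv2.cvtColor(d['pixels'],cv2.COLOR_RGB2BGR)
    if i==8: a=im[120:320,230:410]
p=[318,196]; b=im[p[1]-50:p[1]+35,p[0]-60:p[0]+60]
cv2.imwrite('pics/c8.png',np.hstack([cv2.resize(a,(360,400)),cv2.resize(b,(430,400),interpolation=cv2.INTER_CUBIC)]))
print(np.mean(F,0).round(2),np.std(F,0).round(2),s['orientation'],s['wrist_torque'],s['finger_gap'])
E
```

```text
time_s: 20.05
tcp_pos: [561.5, 42.0, 89.2]
orientation: [-1.571, -0.0, -1.395]
ft_force: [-1.0, -0.2, 3.1]
finger_gap: 30.0
[-9.1000e-01  9.0000e-02  2.9600e+00  5.6149e+02  4.1970e+01  8.9180e+01] [0.42 0.5  0.5  0.02 0.01 0.02] [-1.57069817e+00  9.79641477e-06 -1.39534009e+00] [-0.00381495  0.20481842 -0.04992724] 29.75257155874445
```

View pics/c8.png

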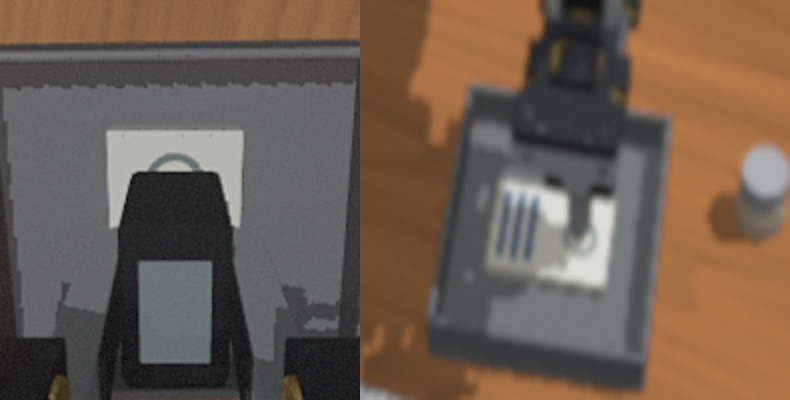

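```bash
python3 -c "
from plant import robot
print(robot.finish_job())"
```

```text
the job is handed in; nothing more can be done
None
```

The sample tile is in the tote, and the job was handed in at about 20.6 s with the gripper still holding the gauge on the ring. No verdict was reported.

- **Tile:** It was lowered into the grey tote and released. The wrist camera then showed it lying flat with the printed face up. I measured its long side at 100.0° and the ring centre at about (561.2, 42.2).
- **Gauge position:** I lifted the gauge straight out of its stand. It is held across its 30 mm sides, with TCP at (561.5, 42.0), less than 1 mm from the measured ring centre. The calibration itself is only good to about 2 mm.
- **Gauge angle:** The gauge is upright. The commanded line of the handle matches the tile's long side to about 0.1°, and the camera put the handle about 0.4° off.
- **Push:** The upward force is about 4.4 N above the free-hanging reading, or about 4.9 mm of tip travel. TCP height gives about 5.2 mm. Both are close to half way.
- **Checks:** The last scene picture shows the tip on the ring's centre. No final check failed. The largest disagreement came earlier: the tote's rim edge measured 164 mm against the stated 170 mm. It did not affect the placing.
- **Other items:** I moved nothing else on purpose. I took no final picture of the strip or the bystanders.

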